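# Set out the nail polishes in their row

## Robot

A 6-joint arm with a two-finger parallel gripper is mounted at the origin on the work surface. World frame = base frame: x ahead of the robot, y to its left, z up, the work surface at z = 0. Lengths are in m, angles in degrees, forces in N, time in s.
With the tool pointing down it reaches from about 0.4 to 0.925 m from the base axis. Payload 12.5 kg.
Tool frame: the origin (TCP) lies at the very end of the fingers, on their centre line; the grasp point (between the pads) lies 19 mm behind it (pinch_z is the distance from the TCP to the grasp point, in m); z points along the fingers, x is the direction in which the jaws open and shut, and the axes are right-handed (so a half turn about z gives the same grasp; the last joint's range is limited). The gripper opens to 95 mm and grips with 3 to 60 N. Pads are 20 mm wide; open, the fingers measure 119 mm over their backs; the gripper's body (75 mm by 180 mm) begins 59 mm behind the grasp point.
Start: joints at [65.111, 28.126, 89.318, -0, 62.55, -6.05], TCP at [0.202, 0.592, 0.215] pointing down, gripper open.
Joint ranges: [-177.58, 177.58], [-47.91, 125.51], [2.72, 160], [-65.01, 245.01], [3.68, 167.84], [-153.87, 153.87]. Speed limits (degrees/s): [127.2, 127.2, 159.86, 180, 180, 180].

## Interface

Orientations are given as a 3x3 rotation matrix whose columns are the frame's x, y, z axes.
In Python, from plant import * gives the robot as it stands.
- The arm moves only by the tool play_rows, never from a script. Its argument "motion" is text: rows parted by semicolons, each of 7 numbers parted by spaces: the shift along the tool's x, y, z in m, then the turn, a rotation vector about the tool's x, y, z in rad, then the opening in per cent of the stroke, from 0 (shut) to 100 (fully open). In form: dx dy dz ax ay az fingers; .... A call has 1 to 8 rows; each row is the pose to reach, as a shift and turn from the pose commanded when the call began, along the tool's axes at that moment; what a row does not reach only later rows make up. A row lasts 1/12 s, in which the tool goes at most 41.7 mm and 7.16 degrees, less where a joint would pass 70% of its speed; a pose out of reach is approached as far as the arm can. A call with a gripper value outside its range is refused whole. The fingers move at their own pace and stop on an object; the grip force is fixed at half the most. Time passes only in rows, so rows that repeat a pose let the fingers close. It gives the time, the measured TCP pose, the force and the opening at its end, in the units of the state.
- sense(): the state, without advancing time (a new reading comes with each control period).
- read_camera(name): name is "side" or "top" or "wrist"; returns (picture, depth): 384x512x3 uint8, blue, green, red; 384x512 float32, m along the optical axis (not along the pixel's ray), 0 where there is no reading.
- get_calibration(name): a dict with "fov_y" (degrees; the focal length in pixels is half the picture's height over the tangent of half this angle, whatever the lens; pixels are square), "cx", "cy" (the principal point, pixels), "origin" and "rotation" of the camera in the world; the wrist camera has in their place "mount" (4x4, takes a point from camera to tool coordinates, whose origin is the TCP and whose axes are the tool frame's). Camera axes: x right, y down, z forward; pixel columns grow to the right and rows downward; lengths in m; the calibration is good to about 2 mm. A picture is of the moment at which its call begins: read the wrist's pose just before it. get_calibration takes no time and is no camera call.
- sign_off(): hands the job in, once; it reports no verdict.
The state is a dict: "time": time; "joint_pos": joint angles; "qd": joint speeds; "joint_torque": joint torques, N m; "eef_pos": TCP position; "tool_rot": TCP orientation; "wrist_force": force on the tool from outside, world axes, zero at the start; "wrist_torque": the same for the moment, N m; "width": finger opening in m.
Only numpy, scipy, OpenCV 4.12 (cv2) and the standard library are available. Lean on these libraries where they do the work, as an engineer would, in place of code of your own. Each camera call takes 0.05 s, during which the arm holds its last target.

## Task

Set out the nail polishes for a manicure: move the four bottles, one at a time, from the white drawer tray to the wooden counter stand, keeping the row in the same order, so that the bottle next to the tray's pink pull tab ends up next to the stand's brass ring and the others follow along the row. Set each one down upright in its own compartment rather than dropping it, and leave the hairbrush, face roller, compact and cuticle pusher where they lie.

Things in the scene. Friction and masses are not known exactly. Their poses are not given: they have to be found in the camera images.
- tray: White plastic drawer tray; holds one bottle in each compartment at the start, in any order. Fixed, 196 mm long (x), 52 wide (y), 22 high; four open 44 x 44 mm compartments in a row, floors 4 mm above the counter, 4 mm walls between. Origin: underside centre. Compartment centres: x = 72, 24, -24, -72 mm, y = 0. A pink pull tab juts out 18 mm at the +x end. Any yaw.
- stand: Brown wooden counter stand with cork floors, empty at the start. Fixed, 196 mm long (x), 52 wide (y), 24 high; four open 44 x 44 mm compartments in a row, floors 6 mm above the counter, 4 mm walls between. Origin: underside centre. Compartment centres: x = 72, 24, -24, -72 mm, y = 0. A half-round brass ring juts out 22 mm at the +x end. Any yaw.
- red_polish: red nail polish bottle, upright: round red body 30 mm across up to 37 mm, then a black cap 16 mm across (15 at the top) from 41 to 76 mm above the bottom, with a red dot on top. About 55 g. Origin: centre of the underside; z runs up to the cap. Grip it by the cap.
- blue_polish: blue nail polish bottle, upright: round blue body 30 mm across up to 37 mm, then a black cap 16 mm across (15 at the top) from 41 to 76 mm above the bottom, with a blue dot on top. About 55 g. Origin: centre of the underside; z runs up to the cap. Grip it by the cap.
- yellow_polish: yellow nail polish bottle, upright: round yellow body 30 mm across up to 37 mm, then a black cap 16 mm across (15 at the top) from 41 to 76 mm above the bottom, with a yellow dot on top. About 55 g. Origin: centre of the underside; z runs up to the cap. Grip it by the cap.
- green_polish: green nail polish bottle, upright: round green body 30 mm across up to 37 mm, then a black cap 16 mm across (15 at the top) from 41 to 76 mm above the bottom, with a green dot on top. About 55 g. Origin: centre of the underside; z runs up to the cap. Grip it by the cap.
- hairbrush: dark wooden hairbrush lying on its back, bristles up, 215 mm long, 60 mm wide, 34 mm high; leave alone. Origin: underside near the middle of the length; x points from handle to head.
- face_roller: face roller lying flat, teal silicone roll 42 mm wide and 30 mm across on a white handle, 145 mm long in all; leave alone. Origin: counter level, about the middle; x points from handle to roll.
- compact: closed round pink plastic compact, 66 mm across, 16 mm high; leave alone. Origin: centre of the underside.
- cuticle_pusher: thin stainless cuticle pusher lying flat, 130 mm long, 8 mm wide, 7 mm high; leave alone. Origin: underside at mid-length; x along the tool.

How it is judged (in metres and radians):
At the end, for the whole second after the job is handed in: All four bottles stand in the stand, one in each 44 mm compartment (within 10 mm of its centre), on its floor within 4 mm, upright within 7 degrees, still and released, in the order they had in the tray (the one from the pink tab at the brass ring) (x of red_polish in the frame of stand between -0.082 and 0.082 m and x of blue_polish in the frame of stand between -0.082 and 0.082 m and x of yellow_polish in the frame of stand between -0.082 and 0.082 m and x of green_polish in the frame of stand between -0.082 and 0.082 m and y of red_polish in the frame of stand between -0.01 and 0.01 m and y of blue_polish in the frame of stand between -0.01 and 0.01 m and y of yellow_polish in the frame of stand between -0.01 and 0.01 m and y of green_polish in the frame of stand between -0.01 and 0.01 m and z of red_polish in the frame of stand between 0.002 and 0.01 m and z of blue_polish in the frame of stand between 0.002 and 0.01 m and z of yellow_polish in the frame of stand between 0.002 and 0.01 m and z of green_polish in the frame of stand between 0.002 and 0.01 m and angle between each of red_polish, blue_polish, yellow_polish, green_polish's own z axis and vertical below 0.12 rad and linear speed of each of red_polish, blue_polish, yellow_polish, green_polish below 0.02 m/s and contact force between each of red_polish, blue_polish, yellow_polish, green_polish and the fingers below 0.05 N); the robot touches nothing.
It fails at once if two bottles are out of the tray and the stand at once (one is taken before the last is in its place) (((distance of red_polish from where it was at the start of the episode above 0.03 m and (distance between red_polish and stand above 0.09 m or height (world z) of red_polish below 0.003 m)) and (distance of blue_polish from where it was at the start of the episode above 0.03 m and (distance between blue_polish and stand above 0.09 m or height (world z) of blue_polish below 0.003 m))) or ((distance of red_polish from where it was at the start of the episode above 0.03 m and (distance between red_polish and stand above 0.09 m or height (world z) of red_polish below 0.003 m)) and (distance of yellow_polish from where it was at the start of the episode above 0.03 m and (distance between yellow_polish and stand above 0.09 m or height (world z) of yellow_polish below 0.003 m))) or ((distance of red_polish from where it was at the start of the episode above 0.03 m and (distance between red_polish and stand above 0.09 m or height (world z) of red_polish below 0.003 m)) and (distance of green_polish from where it was at the start of the episode above 0.03 m and (distance between green_polish and stand above 0.09 m or height (world z) of green_polish below 0.003 m))) or ((distance of blue_polish from where it was at the start of the episode above 0.03 m and (distance between blue_polish and stand above 0.09 m or height (world z) of blue_polish below 0.003 m)) and (distance of yellow_polish from where it was at the start of the episode above 0.03 m and (distance between yellow_polish and stand above 0.09 m or height (world z) of yellow_polish below 0.003 m))) or ((distance of blue_polish from where it was at the start of the episode above 0.03 m and (distance between blue_polish and stand above 0.09 m or height (world z) of blue_polish below 0.003 m)) and (distance of green_polish from where it was at the start of the episode above 0.03 m and (distance between green_polish and stand above 0.09 m or height (world z) of green_polish below 0.003 m))) or ((distance of yellow_polish from where it was at the start of the episode above 0.03 m and (distance between yellow_polish and stand above 0.09 m or height (world z) of yellow_polish below 0.003 m)) and (distance of green_polish from where it was at the start of the episode above 0.03 m and (distance between green_polish and stand above 0.09 m or height (world z) of green_polish below 0.003 m)))).
It fails at once if a bottle is put into a place of the stand whose matching place in the tray (counted from the ring and the tab) still holds its bottle, that is, a bottle goes to the wrong place ((((x of red_polish in the frame of stand between 0.054 and 0.09 m and y of red_polish in the frame of stand between -0.018 and 0.018 m and z of red_polish in the frame of stand below 0.012 m) or (x of blue_polish in the frame of stand between 0.054 and 0.09 m and y of blue_polish in the frame of stand between -0.018 and 0.018 m and z of blue_polish in the frame of stand below 0.012 m) or (x of yellow_polish in the frame of stand between 0.054 and 0.09 m and y of yellow_polish in the frame of stand between -0.018 and 0.018 m and z of yellow_polish in the frame of stand below 0.012 m) or (x of green_polish in the frame of stand between 0.054 and 0.09 m and y of green_polish in the frame of stand between -0.018 and 0.018 m and z of green_polish in the frame of stand below 0.012 m)) and ((x of red_polish in the frame of tray between 0.054 and 0.09 m and distance of red_polish from where it was at the start of the episode below 0.02 m) or (x of blue_polish in the frame of tray between 0.054 and 0.09 m and distance of blue_polish from where it was at the start of the episode below 0.02 m) or (x of yellow_polish in the frame of tray between 0.054 and 0.09 m and distance of yellow_polish from where it was at the start of the episode below 0.02 m) or (x of green_polish in the frame of tray between 0.054 and 0.09 m and distance of green_polish from where it was at the start of the episode below 0.02 m))) or (((x of red_polish in the frame of stand between 0.006 and 0.042 m and y of red_polish in the frame of stand between -0.018 and 0.018 m and z of red_polish in the frame of stand below 0.012 m) or (x of blue_polish in the frame of stand between 0.006 and 0.042 m and y of blue_polish in the frame of stand between -0.018 and 0.018 m and z of blue_polish in the frame of stand below 0.012 m) or (x of yellow_polish in the frame of stand between 0.006 and 0.042 m and y of yellow_polish in the frame of stand between -0.018 and 0.018 m and z of yellow_polish in the frame of stand below 0.012 m) or (x of green_polish in the frame of stand between 0.006 and 0.042 m and y of green_polish in the frame of stand between -0.018 and 0.018 m and z of green_polish in the frame of stand below 0.012 m)) and ((x of red_polish in the frame of tray between 0.006 and 0.042 m and distance of red_polish from where it was at the start of the episode below 0.02 m) or (x of blue_polish in the frame of tray between 0.006 and 0.042 m and distance of blue_polish from where it was at the start of the episode below 0.02 m) or (x of yellow_polish in the frame of tray between 0.006 and 0.042 m and distance of yellow_polish from where it was at the start of the episode below 0.02 m) or (x of green_polish in the frame of tray between 0.006 and 0.042 m and distance of green_polish from where it was at the start of the episode below 0.02 m))) or (((x of red_polish in the frame of stand between -0.042 and -0.006 m and y of red_polish in the frame of stand between -0.018 and 0.018 m and z of red_polish in the frame of stand below 0.012 m) or (x of blue_polish in the frame of stand between -0.042 and -0.006 m and y of blue_polish in the frame of stand between -0.018 and 0.018 m and z of blue_polish in the frame of stand below 0.012 m) or (x of yellow_polish in the frame of stand between -0.042 and -0.006 m and y of yellow_polish in the frame of stand between -0.018 and 0.018 m and z of yellow_polish in the frame of stand below 0.012 m) or (x of green_polish in the frame of stand between -0.042 and -0.006 m and y of green_polish in the frame of stand between -0.018 and 0.018 m and z of green_polish in the frame of stand below 0.012 m)) and ((x of red_polish in the frame of tray between -0.042 and -0.006 m and distance of red_polish from where it was at the start of the episode below 0.02 m) or (x of blue_polish in the frame of tray between -0.042 and -0.006 m and distance of blue_polish from where it was at the start of the episode below 0.02 m) or (x of yellow_polish in the frame of tray between -0.042 and -0.006 m and distance of yellow_polish from where it was at the start of the episode below 0.02 m) or (x of green_polish in the frame of tray between -0.042 and -0.006 m and distance of green_polish from where it was at the start of the episode below 0.02 m))) or (((x of red_polish in the frame of stand between -0.09 and -0.054 m and y of red_polish in the frame of stand between -0.018 and 0.018 m and z of red_polish in the frame of stand below 0.012 m) or (x of blue_polish in the frame of stand between -0.09 and -0.054 m and y of blue_polish in the frame of stand between -0.018 and 0.018 m and z of blue_polish in the frame of stand below 0.012 m) or (x of yellow_polish in the frame of stand between -0.09 and -0.054 m and y of yellow_polish in the frame of stand between -0.018 and 0.018 m and z of yellow_polish in the frame of stand below 0.012 m) or (x of green_polish in the frame of stand between -0.09 and -0.054 m and y of green_polish in the frame of stand between -0.018 and 0.018 m and z of green_polish in the frame of stand below 0.012 m)) and ((x of red_polish in the frame of tray between -0.09 and -0.054 m and distance of red_polish from where it was at the start of the episode below 0.02 m) or (x of blue_polish in the frame of tray between -0.09 and -0.054 m and distance of blue_polish from where it was at the start of the episode below 0.02 m) or (x of yellow_polish in the frame of tray between -0.09 and -0.054 m and distance of yellow_polish from where it was at the start of the episode below 0.02 m) or (x of green_polish in the frame of tray between -0.09 and -0.054 m and distance of green_polish from where it was at the start of the episode below 0.02 m)))).
It fails at once if the hairbrush, face roller, compact or cuticle pusher is shifted by more than 25 mm (distance of any of hairbrush, face_roller, compact, cuticle_pusher from where it was at the start of the episode above 0.025 m).
It fails at once if a bottle is dropped into the stand (faster than 0.5 m/s within the last 24 mm above a compartment's floor) ((linear speed of red_polish above 0.5 m/s and z of red_polish in the frame of stand below 0.03 m and x of red_polish in the frame of stand between -0.1 and 0.1 m and y of red_polish in the frame of stand between -0.03 and 0.03 m) or (linear speed of blue_polish above 0.5 m/s and z of blue_polish in the frame of stand below 0.03 m and x of blue_polish in the frame of stand between -0.1 and 0.1 m and y of blue_polish in the frame of stand between -0.03 and 0.03 m) or (linear speed of yellow_polish above 0.5 m/s and z of yellow_polish in the frame of stand below 0.03 m and x of yellow_polish in the frame of stand between -0.1 and 0.1 m and y of yellow_polish in the frame of stand between -0.03 and 0.03 m) or (linear speed of green_polish above 0.5 m/s and z of green_polish in the frame of stand below 0.03 m and x of green_polish in the frame of stand between -0.1 and 0.1 m and y of green_polish in the frame of stand between -0.03 and 0.03 m)).
It also fails if it takes over 93 s, if anything falls off the work surface, if the arm or the gripper's body presses on something with over 40 N, if the wrist force passes 120 N, or if a joint passes its speed limit or range.

## Working session

There is one attempt and no reset: what is moved stays moved. The work goes in short steps, Python scripts to look and compute and a tool call to move; the robot and the scene stay as the last step left them, time stands still between calls to the robot, and variables do not carry over. Pictures are saved under pics/ and viewed, and the job is handed in when it is done.

Besides the shell and the picture viewer there is one more tool, called after ">>>" by a JSON object that holds its "api" and its "payload", one argument or row to a line. play_rows: Moves the arm, as the interface text tells. Its arguments: {"type":"object","properties":{"motion":{"type":"string"}},"required":["motion"]}

```bash
mkdir -p pics; ls; python3 - <<'E'
from plant import *
import cv2
print(sense())
for n in ["top","side"]:
    p,d=read_camera(n); cv2.imwrite(f"pics/{n}0.png",p); print(n,get_calibration(n))
    import numpy as np; np.savez(f"{n}0.npz",p=p,d=d)
print(get_calibration("wrist"))
E
```

```text
pics
{'time': 0.0, 'joint_pos': array([ 6.51113546e+01,  2.81639303e+01,  8.93518072e+01,  1.73948573e-03,
        6.25496404e+01, -6.05031871e+00]), 'qd': array([ 0.00084829,  0.02534886, -0.0346263 ,  0.00910725,  0.00064045,
        0.07449948]), 'joint_torque': array([ 1.75640503e-04, -6.12656808e+01, -2.58171272e+01,  6.92569907e-02,
        4.82405175e-02, -1.40739944e-04]), 'eef_pos': array([0.20167233, 0.59129441, 0.214054  ]), 'tool_rot': array([[ 3.22911836e-01,  9.46428915e-01, -5.04661965e-04],
       [ 9.46428373e-01, -3.22912197e-01, -1.02374944e-03],
       [-1.13186758e-03, -1.47045589e-04, -9.99999349e-01]]), 'wrist_force': array([-0.49829139, -0.40797363,  0.00620995]), 'wrist_torque': array([ 0.02976325,  0.00624574, -0.00294674]), 'width': 0.09493938140487437}
top {'fov_y': 46.989273063672655, 'cx': 258.0627034256338, 'cy': 187.81247206672865, 'origin': array([ 0.51050543, -0.00794418,  0.93976501]), 'rotation': array([[ 0.00491952, -0.99740406,  0.07183974],
       [-0.99997001, -0.00533646, -0.00561298],
       [ 0.00598178, -0.07180998, -0.99740039]])}
side {'fov_y': 52.39097224917894, 'cx': 258.2495193837636, 'cy': 186.36739615980252, 'origin': array([0.24769726, 0.52849664, 0.53452229]), 'rotation': array([[-0.87770582, -0.30374392,  0.37063746],
       [-0.47898509,  0.53293678, -0.69753256],
       [ 0.01434494, -0.7897582 , -0.61325052]])}
{'fov_y': 68.97883397278574, 'cx': 257.70493608228844, 'cy': 186.54567507838496, 'mount': array([[ 9.99999386e-01,  8.82142381e-04,  6.71302160e-04,
        -1.19120675e-04],
       [-1.03429817e-03,  9.60366619e-01,  2.78738028e-01,
        -7.97640173e-02],
       [-3.98809558e-04, -2.78738551e-01,  9.60366941e-01,
        -1.69654222e-01],
       [ 0.00000000e+00,  0.00000000e+00,  0.00000000e+00,
         1.00000000e+00]])}
```

View pics/top0.png

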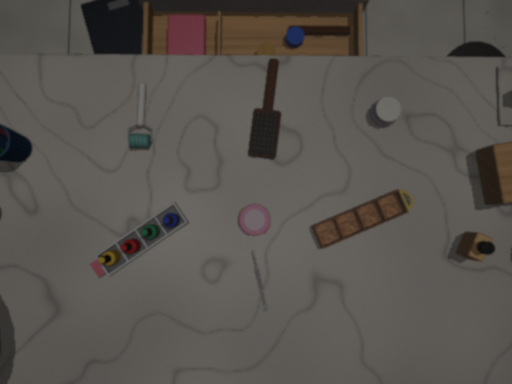

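View pics/side0.png

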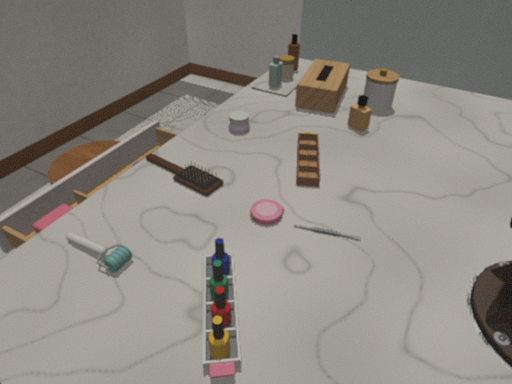

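The top view shows the tray at about (140,240), with its pink tab at (98,268). From the tab the order is yellow, red, green, blue. The stand is at about (360,218), with the ring at (404,198). Next I'll measure the positions from depth.

```bash
cat > h.py <<'E'
import numpy as np,cv2
def cloud(d,cal,R=None,o=None):
    H,W=d.shape; f=H/2/np.tan(np.radians(cal["fov_y"]/2))
    v,u=np.mgrid[0:H,0:W]
    c=np.stack([(u-cal["cx"])/f*d,(v-cal["cy"])/f*d,d],-1)
    R=cal["rotation"] if R is None else R; o=cal["origin"] if o is None else o
    P=c@R.T+o; P[d<=0]=np.nan; return P
E
python3 - <<'E'
from plant import *
from h import *
for n in ["top","side"]:
    z=np.load(n+"0.npz"); p,d=z["p"],z["d"]; P=cloud(d,get_calibration(n)); 
    hs=P[...,2]; print(n,"table z",np.nanmedian(hs[(np.abs(P[...,0]-.5)<.2)&(np.abs(P[...,1])<.25)]))
    hsv=cv2.cvtColor(p,cv2.COLOR_BGR2HSV)
    for nm,(cx,cy) in dict(tray=(0.42,.27),stand=(.42,-.23)).items():
        m=(np.hypot(P[...,0]-cx,P[...,1]-cy)<.16)&(hs>.008)&(hs<.034)&~((np.hypot(P[...,0]-.45,P[...,1]-0)<.06))
        k,lab,st,_=cv2.connectedComponentsWithStats(m.astype(np.uint8))
        b=1+np.argmax(st[1:,4]); q=P[lab==b]
        r=cv2.minAreaRect(q[:,:2].astype(np.float32)*1000); print(nm,len(q),r,np.nanpercentile(q[:,2],95))
    # caps tops
    m=(hs>.07)&(hs<.1)&(np.hypot(P[...,0]-.42,P[...,1]-.27)<.14)
    k,lab,st,c=cv2.connectedComponentsWithStats(m.astype(np.uint8))
    for i in range(1,k):
        if st[i,4]>3: 
            q=P[lab==i]; print("cap",c[i],st[i,4],np.median(q,0).round(4),p[lab==i].mean(0))
E
```

```text
top table z 8.009207542347685e-05
tray 902 ((465.473388671875, 235.93203735351562), (52.53242111206055, 211.52627563476562), 34.55982208251953) 0.02386930740982144
stand 832 ((516.6405029296875, -231.18963623046875), (52.40739059448242, 206.38868713378906), 23.20347023010254) 0.025525295307381003
cap [165.32142857 220.28571429] 28 [0.5079 0.1672 0.0794] [75.10714286 34.         27.89285714]
cap [145.13461538 231.51923077] 52 [0.4865 0.2056 0.0794] [37.5        53.03846154 25.94230769]
cap [124.38461538 246.90384615] 52 [0.4565 0.2448 0.0794] [21.09615385 21.11538462 68.13461538]
cap [102.35849057 259.22641509] 53 [0.433  0.2865 0.0793] [25.90566038 61.75471698 73.52830189]
side table z 6.388935400469808e-05
tray 1754 ((465.4135437011719, 237.11761474609375), (52.05049133300781, 213.83737182617188), 34.7487907409668) 0.028004355128729386
stand 698 ((514.1002197265625, -225.26629638671875), (52.13121032714844, 204.39923095703125), 22.927200317382812) 0.024391323225276974
cap [219.12328767 243.10958904] 73 [0.5073 0.1703 0.0784] [86.02739726 59.78082192 57.45205479]
cap [217.13829787 265.42553191] 94 [0.4846 0.2107 0.0789] [63.12765957 80.43617021 49.0106383 ]
cap [219.45098039 292.05882353] 102 [0.4545 0.25   0.0791] [ 43.21568627  45.80392157 104.21568627]
cap [217.15447154 321.98373984] 123 [0.4313 0.2918 0.0792] [ 50.55284553 102.59349593 119.41463415]
```

>>> {"api": "play_rows", "payload": {
  "motion": "-0.012 0.017 0 0 0 0.06 53; -0.035 0.05 0 0 0 0.16 53; -0.058 0.084 0 0 0 0.28 53; -0.081 0.117 0 0 0 0.40 53; -0.104 0.150 0 0 0 0.50 53; -0.127 0.184 0 0 0 0.60 53; -0.150 0.217 0 0 0 0.639 53; -0.173 0.250 0 0 0 0.639 53"
}}

```text
time: 0.77
eef_pos: [0.3832, 0.3453, 0.2146]
tool_rot: [[0.825, 0.565, -0.0], [0.565, -0.825, -0.0], [-0.0, -0.0, -1.0]]
wrist_force: [0.8, 1.5, -0.1]
width: 0.0514
```

>>> {"api": "play_rows", "payload": {
  "motion": "0.001 0.033 0 0 0 0 53; 0.002 0.066 0 0 0 0 53; 0.004 0.099 0 0 0 0 53; 0.005 0.128 0 0 0 0 53; 0.006 0.145 0 0 0 0 53; 0.006 0.145 0 0 0 0 53"
}}

```text
time: 1.27
eef_pos: [0.4714, 0.2287, 0.2144]
tool_rot: [[0.825, 0.565, 0.0], [0.565, -0.825, -0.0], [-0.0, 0.0, -1.0]]
wrist_force: [-0.5, -0.2, 0.0]
width: 0.0501
```

```bash
cat >> h.py <<'E'
def wrist(name):
    from plant import sense,read_camera,get_calibration
    s=sense(); p,d=read_camera("wrist"); cal=get_calibration("wrist")
    M=cal["mount"]; R=s["tool_rot"]; P=cloud(d,cal,R@M[:3,:3],s["eef_pos"]+R@M[:3,3])
    cv2.imwrite(f"pics/{name}.png",p); np.savez(name+".npz",p=p,d=d,P=P); print(s["time"],s["eef_pos"].round(4)); return s,p,d,P
E
python3 - <<'E'
from h import *
s,p,d,P=wrist("w1")
hs=P[...,2]
m=(hs>.073)&(hs<.09)&(np.hypot(P[...,0]-.47,P[...,1]-.23)<.14)
k,lab,st,c=cv2.connectedComponentsWithStats(m.astype(np.uint8))
for i in range(1,k):
    if st[i,4]>3:
        q=P[lab==i]; r=cv2.minEnclosingCircle(q[:,:2].astype(np.float32)*1000); print(c[i].round(),st[i,4],np.mean(q,0).round(4),r,p[lab==i].mean(0).round())
m=(np.hypot(P[...,0]-.47,P[...,1]-.23)<.16)&(hs>.012)&(hs<.03)
q=P[m]; print(cv2.minAreaRect(q[:,:2].astype(np.float32)*1000), np.nanmedian(hs[(hs<.01)]))
E
```

```text
1.2667 [0.4714 0.2287 0.2144]
[259. 112.] 142 [0.4305 0.2891 0.0792] ((430.5072937011719, 288.966796875), 7.055774211883545) [ 16. 131. 166.]
[255. 156.] 137 [0.454  0.2479 0.0792] ((454.3897399902344, 247.4534454345703), 7.094917297363281) [ 45.  40. 194.]
[257. 199.] 125 [0.4838 0.2087 0.079 ] ((483.9914855957031, 207.8720703125), 7.204789161682129) [ 99. 145.  45.]
[254. 236.] 123 [0.507  0.1675 0.0786] ((507.58355712890625, 166.62429809570312), 7.172368049621582) [152.  67.  47.]
((464.19024658203125, 235.77850341796875), (52.06261444091797, 213.10598754882812), 34.71999740600586) -0.00040539334838041174
```

View pics/w1.png

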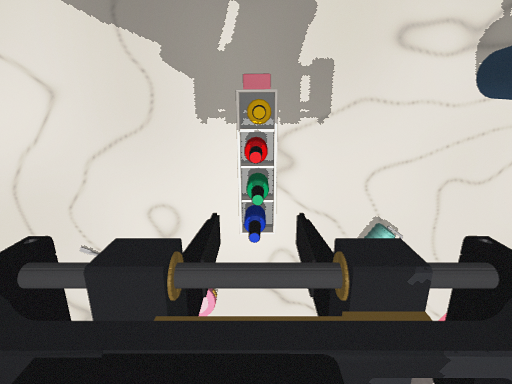

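>>> {"api": "play_rows", "payload": {
  "motion": "0 -0.030 0 0 0 0 53; 0.001 -0.060 0.02 0 0 0 53; 0.001 -0.073 0.05 0 0 0 53; 0.001 -0.073 0.085 0 0 0 53; 0.001 -0.073 0.12 0 0 0 53; 0.001 -0.073 0.148 0 0 0 53; 0.001 -0.073 0.165 0 0 0 53; 0.001 -0.073 0.167 0 0 0 53"
}}

```text
time: 1.98
eef_pos: [0.427, 0.2919, 0.0447]
tool_rot: [[0.823, 0.568, -0.005], [0.568, -0.823, -0.002], [-0.005, -0.001, -1.0]]
wrist_force: [-0.7, -0.5, -0.6]
width: 0.0503
```

>>> {"api": "play_rows", "payload": {
  "motion": "0 0 0 0 0 0 0; 0 0 0 0 0 0 0; 0 0 0 0 0 0 0; 0 0 0 0 0 0 0; 0 0 0 0 0 0 0; 0 0 0 0 0 0 0"
}}

```text
time: 2.48
eef_pos: [0.4294, 0.2919, 0.0483]
tool_rot: [[0.824, 0.567, 0.001], [0.567, -0.824, 0.001], [0.001, 0.0, -1.0]]
wrist_force: [0.5, 0.3, 0.2]
width: 0.0157
```

>>> {"api": "play_rows", "payload": {
  "motion": "0 0 -0.01 0 0 0 0; 0 0 -0.035 0 0 0 0; 0 0 -0.070 0 0 0 0; 0 0 -0.105 0 0 0 0; -0.004 0.009 -0.135 0 0 0.02 0; -0.013 0.03 -0.155 0 0 0.05 0; -0.026 0.059 -0.16 0 0 0.09 0; -0.04 0.092 -0.16 0 0 0.12 0"
}}

```text
time: 3.15
eef_pos: [0.4486, 0.193, 0.2104]
tool_rot: [[0.886, 0.464, 0.004], [0.464, -0.886, 0.001], [0.004, 0.001, -1.0]]
wrist_force: [1.2, -0.5, -1.0]
width: 0.0152
```

```bash
cat >> h.py <<'E'
def rel(x,y,z=None,yaw=None):
    from plant import sense
    s=sense(); R=s["tool_rot"]; e=s["eef_pos"]; dz=e[2] if z is None else z
    v=R.T@(np.array([x,y,dz])-e); cur=np.degrees(np.arctan2(R[1,0],R[0,0]))
    print(f"t {s['time']:.2f} pos {e.round(4)} yaw {cur:.2f} w {s['width']:.4f} -> shift {v.round(4)} turn {0 if yaw is None else np.radians(cur-yaw):.3f}")
E
python3 -c "
from h import *
rel(.542,-.291,.205,23.1)"
```

```text
t 3.15 pos [0.4486 0.193  0.2104] yaw 27.67 w 0.0152 -> shift [-0.1421  0.472   0.0051] turn 0.080
```

>>> {"api": "play_rows", "payload": {
  "motion": "-0.010 0.034 0 0 0 0.02 0; -0.020 0.068 0 0 0 0.04 0; -0.031 0.103 0 0 0 0.06 0; -0.041 0.137 0 0 0 0.08 0; -0.051 0.171 0 0 0 0.08 0; -0.062 0.205 0 0 0 0.08 0; -0.072 0.239 0 0 0 0.08 0; -0.082 0.273 0 0 0 0.08 0"
}}

```text
time: 3.82
eef_pos: [0.5023, -0.0884, 0.2086]
tool_rot: [[0.92, 0.392, 0.001], [0.392, -0.92, -0.0], [0.001, 0.0, -1.0]]
wrist_force: [1.5, 0.6, 0.0]
width: 0.0156
```

```bash
python3 -c "
from h import *
rel(.542,-.291,.205,23.1)"
```

```text
t 3.82 pos [ 0.5023 -0.0884  0.2086] yaw 23.07 w 0.0156 -> shift [-0.0429  0.202   0.0036] turn -0.000
```

>>> {"api": "play_rows", "payload": {
  "motion": "-0.007 0.034 0 0 0 0 0; -0.015 0.069 0 0 0 0 0; -0.022 0.103 0 0 0 0 0; -0.029 0.137 0 0 0 0 0; -0.035 0.167 0 0 0 0 0; -0.040 0.190 0 0 0 0 0; -0.043 0.202 0 0 0 0 0; -0.043 0.202 0 0 0 0 0"
}}

```text
time: 4.48
eef_pos: [0.5421, -0.2911, 0.2078]
tool_rot: [[0.921, 0.39, 0.0], [0.39, -0.921, -0.0], [0.0, 0.0, -1.0]]
wrist_force: [0.3, -0.2, 0.2]
width: 0.0153
```

>>> {"api": "play_rows", "payload": {
  "motion": "0 0 0 0 0 0 0; 0 0 0 0 0 0 0"
}}

```text
time: 4.65
eef_pos: [0.5419, -0.288, 0.2079]
tool_rot: [[0.92, 0.393, -0.0], [0.393, -0.92, 0.0], [-0.0, -0.0, -1.0]]
wrist_force: [-0.3, -0.0, -0.2]
width: 0.0153
```

```bash
python3 - <<'E'
from h import *
s,p,d,P=wrist("w2")
hs=P[...,2]
m=(np.hypot(P[...,0]-.514,P[...,1]+.226)<.16)&(hs>.014)&(hs<.032)
k,lab,st,c=cv2.connectedComponentsWithStats(m.astype(np.uint8))
print(st); b=1+np.argmax(st[1:,4]); q=P[lab==b]
r=cv2.minAreaRect(q[:,:2].astype(np.float32)*1000); print(r, np.nanmedian(hs[(hs<.01)]))
for u,v in [(256,y) for y in range(80,260,10)]: print((u,v),P[v,u].round(4),end=' ')
E
```

```text
4.65 [ 0.5419 -0.288   0.2079]
[[     0      0    512    384 194495]
 [   233     26     46    174   2113]]
((514.9419555664062, -232.55516052246094), (52.04619598388672, 209.31092834472656), 23.14800453186035) -0.0004108029629673604
(256, 80) [ 0.4961 -0.188   0.0065] (256, 90) [ 0.5007 -0.1987  0.005 ] (256, 100) [ 0.5054 -0.2098  0.0062] (256, 110) [ 0.5102 -0.2211  0.0068] (256, 120) [ 0.5151 -0.2326  0.0068] (256, 130) [ 0.5201 -0.2444  0.0052] (256, 140) [ 0.5253 -0.2564  0.0051] (256, 150) [ 0.5303 -0.2681  0.0081] (256, 160) [ 0.5358 -0.2811  0.0046] (256, 170) [ 0.5411 -0.2936  0.0061] (256, 180) [ 0.5466 -0.3064  0.0065] (256, 190) [ 0.5503 -0.3148  0.0237] (256, 200) [ 0.5355 -0.2781  0.18  ] (256, 210) [ 0.5358 -0.2785  0.1994] (256, 220) [ 0.5383 -0.2843  0.2019] (256, 230) [ 0.5386 -0.2848  0.2165] (256, 240) [ 0.5387 -0.2848  0.2301] (256, 250) [ 0.5391 -0.2857  0.24  ]
```

View pics/w2.png

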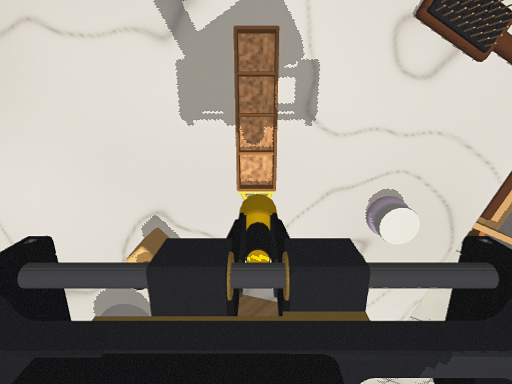

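```bash
python3 -c "
from h import *
rel(.5401,-.2896,.051,23.15)"
```

```text
t 4.70 pos [ 0.5421 -0.2878  0.2079] yaw 23.15 w 0.0156 -> shift [-0.0025  0.0009  0.1569] turn 0.000
```

>>> {"api": "play_rows", "payload": {
  "motion": "-0.001 0.001 0.010 0 0 0 0; -0.002 0.001 0.030 0 0 0 0; -0.002 0.001 0.055 0 0 0 0; -0.002 0.001 0.080 0 0 0 0; -0.002 0.001 0.100 0 0 0 0; -0.002 0.001 0.115 0 0 0 0; -0.002 0.001 0.122 0 0 0 0; -0.002 0.001 0.125 0 0 0 0"
}}

```text
time: 5.37
eef_pos: [0.5404, -0.2901, 0.0813]
tool_rot: [[0.92, 0.393, -0.002], [0.393, -0.92, 0.001], [-0.001, -0.002, -1.0]]
wrist_force: [-0.2, -0.2, -0.7]
width: 0.0152
```

```bash
python3 -c "
from h import *
rel(.5401,-.2896,.051,23.15)"
```

```text
t 5.37 pos [ 0.5404 -0.2901  0.0813] yaw 23.13 w 0.0152 -> shift [-0.     -0.0005  0.0303] turn -0.000
```

>>> {"api": "play_rows", "payload": {
  "motion": "0 0 0.006 0 0 0 0; 0 0 0.013 0 0 0 0; 0 0 0.020 0 0 0 0; 0 0 0.025 0 0 0 0; 0 0 0.028 0 0 0 0; 0 0 0.030 0 0 0 0; 0 0 0.031 0 0 0 0; 0 0 0.031 0 0 0 0"
}}

```text
time: 6.03
eef_pos: [0.5408, -0.291, 0.0516]
tool_rot: [[0.92, 0.392, 0.0], [0.392, -0.92, 0.0], [0.0, -0.0, -1.0]]
wrist_force: [1.0, -0.6, -0.0]
width: 0.0155
```

>>> {"api": "play_rows", "payload": {
  "motion": "0 0 0 0 0 0 0; 0 0 0 0 0 0 0"
}}

```text
time: 6.2
eef_pos: [0.5409, -0.291, 0.0518]
tool_rot: [[0.92, 0.392, 0.0], [0.392, -0.92, -0.0], [0.0, 0.0, -1.0]]
wrist_force: [0.5, -0.4, -1.0]
width: 0.0151
```

>>> {"api": "play_rows", "payload": {
  "motion": "0 0 0.001 0 0 0 0; 0 0 0.0015 0 0 0 0; 0 0 0.0015 0 0 0 0; 0 0 0.0015 0 0 0 0; 0 0 0.0015 0 0 0 35; 0 0 0.0015 0 0 0 53; 0 0 0.0015 0 0 0 53; 0 0 0.0015 0 0 0 53"
}}

```text
time: 6.87
eef_pos: [0.5407, -0.2909, 0.05]
tool_rot: [[0.92, 0.392, -0.0], [0.392, -0.92, 0.0], [-0.0, -0.0, -1.0]]
wrist_force: [0.2, 0.1, 0.7]
width: 0.037
```

>>> {"api": "play_rows", "payload": {
  "motion": "0 0 -0.008 0 0 0 53; 0 0 -0.03 0 0 0 53; 0 0 -0.065 0 0 0 53; 0 0 -0.10 0 0 0 53; 0 0 -0.13 0 0 0 53; 0 -0.010 -0.145 0 0 -0.03 53; 0 -0.040 -0.150 0 0 -0.06 53; 0 -0.075 -0.150 0 0 -0.1 53"
}}

```text
time: 7.53
eef_pos: [0.5116, -0.2225, 0.2021]
tool_rot: [[0.876, 0.482, 0.003], [0.482, -0.876, -0.002], [0.002, 0.003, -1.0]]
wrist_force: [1.2, -0.0, -0.4]
width: 0.0504
```

```bash
python3 - <<'E'
from h import *
from plant import *
p,d=read_camera("top"); cv2.imwrite("pics/t3.png",cv2.resize(p[150:300,270:450],None,fx=4,fy=4))
P=cloud(d,get_calibration("top")); hs=P[...,2]
m=(hs>.07)&(hs<.1)&(np.hypot(P[...,0]-.54,P[...,1]+.29)<.04)
print(P[m].mean(0), m.sum())
rel(.484,.2085,.2,34.7)
E
```

```text
[nan nan nan] 0
t 7.58 pos [ 0.5083 -0.2166  0.2013] yaw 29.12 w 0.0507 -> shift [ 0.1856 -0.3832  0.0019] turn -0.097<stdin>:6: RuntimeWarning: Mean of empty slice.
  ret = um.true_divide(
```

View pics/t3.png

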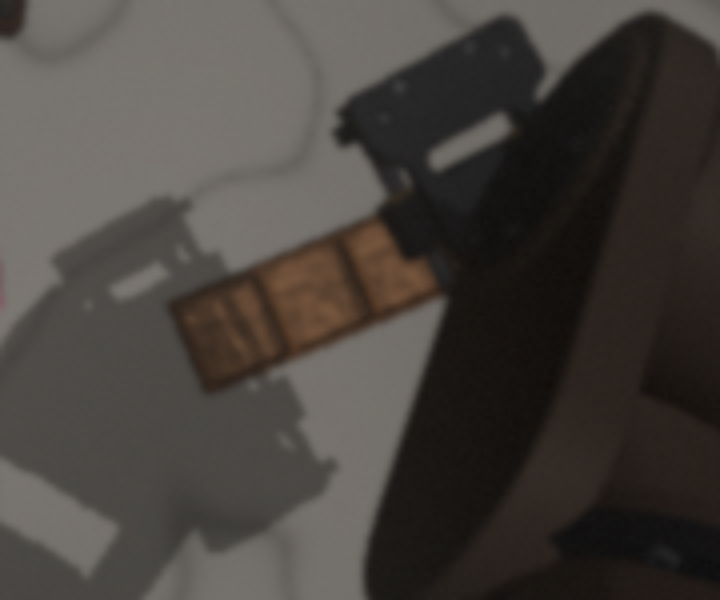

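The arm hides the first placement in this top view, so I'll check it once the arm is over the tray.

```bash
python3 - <<'E'
from h import *
rel(.4543,.2478,.2,34.7)
E
```

```text
t 7.58 pos [ 0.5083 -0.2166  0.2013] yaw 29.12 w 0.0507 -> shift [ 0.1788 -0.432   0.002 ] turn -0.097
```

>>> {"api": "play_rows", "payload": {
  "motion": "0.010 -0.025 0 0 0 -0.03 53; 0.024 -0.058 0 0 0 -0.06 53; 0.039 -0.094 0 0 0 -0.097 53; 0.054 -0.130 0 0 0 -0.097 53; 0.069 -0.166 0 0 0 -0.097 53; 0.084 -0.202 0 0 0 -0.097 53; 0.099 -0.239 0 0 0 -0.097 53; 0.114 -0.275 0 0 0 -0.097 53"
}}

```text
time: 8.25
eef_pos: [0.478, 0.0757, 0.2008]
tool_rot: [[0.825, 0.564, 0.001], [0.564, -0.825, 0.0], [0.001, 0.0, -1.0]]
wrist_force: [1.7, -0.4, 0.1]
width: 0.0501
```

```bash
python3 - <<'E'
from h import *
rel(.4543,.2478,.2,34.7)
E
```

```text
t 8.25 pos [0.478  0.0757 0.2008] yaw 34.37 w 0.0501 -> shift [ 0.0775 -0.1554  0.0008] turn -0.006
```

>>> {"api": "play_rows", "payload": {
  "motion": "0.016 -0.033 0 0 0 -0.006 53; 0.033 -0.066 0 0 0 -0.006 53; 0.048 -0.096 0 0 0 -0.006 53; 0.060 -0.121 0 0 0 -0.006 53; 0.070 -0.140 0 0 0 -0.006 53; 0.075 -0.151 0 0 0 -0.006 53; 0.0775 -0.155 0 0 0 -0.006 53; 0.0775 -0.155 0 0 0 -0.006 53"
}}

```text
time: 8.92
eef_pos: [0.455, 0.2459, 0.2003]
tool_rot: [[0.821, 0.57, 0.0], [0.57, -0.821, 0.0], [0.0, 0.0, -1.0]]
wrist_force: [0.0, -0.3, 1.0]
width: 0.0504
```

```bash
cat >> h.py <<'E'
def caps(x,y,r):
    from plant import read_camera,get_calibration
    p,d=read_camera("top"); P=cloud(d,get_calibration("top")); hs=P[...,2]
    m=(hs>.045)&(hs<.1)&(np.hypot(P[...,0]-x,P[...,1]-y)<r)
    k,lab,st,c=cv2.connectedComponentsWithStats((m&(hs>.07)).astype(np.uint8))
    for i in range(1,k):
        if st[i,4]>3:
            q=P[lab==i].mean(0); v=q[:2]-[.513,-.2262]; u=np.array([.3935,-.9193]); w=np.array([.9193,.3935])
            print("cap",q.round(4),"stand xy",(v@u).round(4),(v@w).round(4),st[i,4],p[lab==i].max(0))
    return p
E
python3 - <<'E'
from h import *
p=caps(.513,-.226,.14)
cv2.imwrite("pics/t4.png",cv2.resize(p[150:300,270:450],None,fx=4,fy=4))
rel(.4543,.2478,.047,34.7)
E
```

```text
cap [ 0.5434 -0.2937  0.0798] stand xy 0.074 0.0014 55 [ 52  99 111]
t 8.97 pos [0.4551 0.2452 0.2002] yaw 34.74 w 0.0505 -> shift [ 0.0008 -0.0026  0.1532] turn 0.001
```

View pics/t4.png

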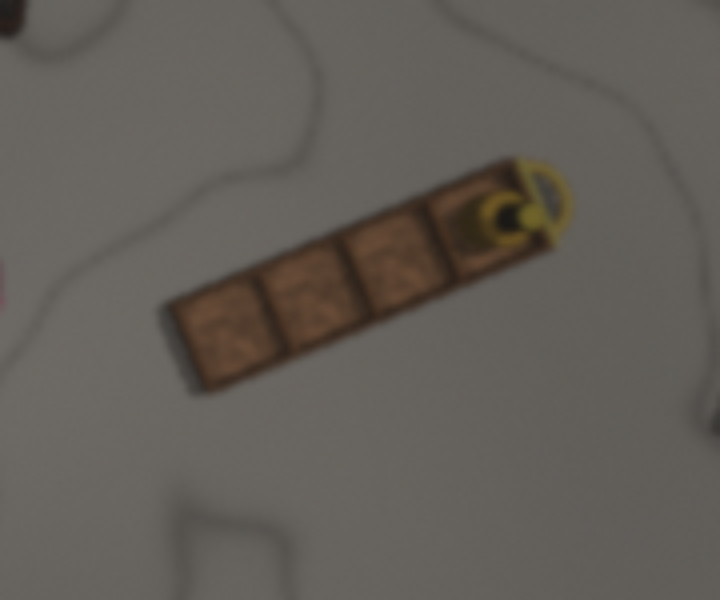

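Yellow stands upright in the compartment by the ring, at about (72–74, 1) mm in the stand frame. Next is red.

>>> {"api": "play_rows", "payload": {
  "motion": "0.001 -0.002 0.012 0 0 0 53; 0.001 -0.003 0.04 0 0 0 53; 0.001 -0.003 0.075 0 0 0 53; 0.001 -0.003 0.11 0 0 0 53; 0.001 -0.003 0.135 0 0 0 53; 0.001 -0.003 0.148 0 0 0 53; 0.001 -0.003 0.153 0 0 0 53; 0.001 -0.003 0.153 0 0 0 53"
}}

```text
time: 9.63
eef_pos: [0.4543, 0.2475, 0.0464]
tool_rot: [[0.823, 0.568, -0.002], [0.568, -0.823, -0.001], [-0.002, -0.0, -1.0]]
wrist_force: [-0.6, 0.4, 0.2]
width: 0.0506
```

>>> {"api": "play_rows", "payload": {
  "motion": "0 0 0 0 0 0 53; 0 0 0 0 0 0 0; 0 0 0 0 0 0 0; 0 0 0 0 0 0 0; 0 0 0 0 0 0 0; 0 0 0 0 0 0 0; 0 0 0 0 0 0 0"
}}

```text
time: 10.22
eef_pos: [0.4543, 0.2487, 0.0473]
tool_rot: [[0.822, 0.57, 0.0], [0.57, -0.822, 0.0], [0.0, 0.0, -1.0]]
wrist_force: [0.2, -0.4, 0.4]
width: 0.0157
```

>>> {"api": "play_rows", "payload": {
  "motion": "0 0 -0.01 0 0 0 0; 0 0 -0.035 0 0 0 0; 0 0 -0.070 0 0 0 0; 0 0 -0.105 0 0 0 0; -0.004 0.009 -0.135 0 0 0.02 0; -0.013 0.03 -0.155 0 0 0.05 0; -0.026 0.059 -0.16 0 0 0.09 0; -0.04 0.092 -0.16 0 0 0.12 0"
}}

```text
time: 10.88
eef_pos: [0.474, 0.15, 0.2098]
tool_rot: [[0.884, 0.467, 0.004], [0.467, -0.884, 0.001], [0.004, 0.001, -1.0]]
wrist_force: [0.7, 0.3, -1.1]
width: 0.0156
```

```bash
python3 - <<'E'
from h import *
rel(.5224,-.2483,.12,23.15)
E
```

```text
t 10.88 pos [0.474  0.15   0.2098] yaw 27.85 w 0.0156 -> shift [-0.1437  0.3747  0.0897] turn 0.082
```

>>> {"api": "play_rows", "payload": {
  "motion": "-0.013 0.034 0 0 0 0.02 0; -0.026 0.068 0 0 0 0.04 0; -0.039 0.102 0 0 0 0.06 0; -0.052 0.136 0 0 0 0.08 0; -0.065 0.170 0 0 0 0.082 0; -0.078 0.204 0 0 0 0.082 0; -0.091 0.238 0 0 0 0.082 0; -0.104 0.271 0 0 0 0.082 0"
}}

```text
time: 11.55
eef_pos: [0.5081, -0.1398, 0.2079]
tool_rot: [[0.92, 0.393, 0.0], [0.393, -0.92, -0.0], [0.0, 0.0, -1.0]]
wrist_force: [0.3, 1.1, 0.3]
width: 0.0149
```

```bash
python3 - <<'E'
from h import *
rel(.5221,-.2476,.085,23.15)
E
```

```text
t 11.55 pos [ 0.5081 -0.1398  0.2079] yaw 23.14 w 0.0149 -> shift [-0.0295  0.1046  0.1229] turn -0.000
```

>>> {"api": "play_rows", "payload": {
  "motion": "-0.010 0.034 0 0 0 0 0; -0.018 0.064 0 0 0 0 0; -0.025 0.088 0 0 0 0 0; -0.029 0.101 0.005 0 0 0 0; -0.0295 0.105 0.02 0 0 0 0; -0.0295 0.105 0.04 0 0 0 0; -0.0295 0.105 0.06 0 0 0 0; -0.0295 0.105 0.075 0 0 0 0"
}}

```text
time: 12.22
eef_pos: [0.5219, -0.2453, 0.1308]
tool_rot: [[0.919, 0.393, -0.001], [0.393, -0.919, 0.001], [-0.001, -0.001, -1.0]]
wrist_force: [-0.2, 0.3, -0.3]
width: 0.0154
```

```bash
python3 - <<'E'
from h import *
rel(.5221,-.2476,.0495,23.15)
E
```

```text
t 12.22 pos [ 0.5219 -0.2453  0.1308] yaw 23.15 w 0.0154 -> shift [-0.0007  0.0023  0.0813] turn 0.000
```

>>> {"api": "play_rows", "payload": {
  "motion": "0 0.001 0.015 0 0 0 0; -0.001 0.002 0.032 0 0 0 0; -0.001 0.002 0.048 0 0 0 0; -0.001 0.002 0.060 0 0 0 0; -0.001 0.002 0.069 0 0 0 0; -0.001 0.002 0.075 0 0 0 0; -0.001 0.002 0.079 0 0 0 0; -0.001 0.002 0.081 0 0 0 0"
}}

```text
time: 12.88
eef_pos: [0.5224, -0.2481, 0.051]
tool_rot: [[0.919, 0.393, -0.0], [0.393, -0.919, 0.0], [0.0, -0.0, -1.0]]
wrist_force: [-0.3, 0.5, -0.5]
width: 0.0158
```

>>> {"api": "play_rows", "payload": {
  "motion": "0 0 0 0 0 0 0; 0 0 0 0 0 0 0; 0 0 0 0 0 0 0"
}}

```text
time: 13.13
eef_pos: [0.5226, -0.2484, 0.0516]
tool_rot: [[0.919, 0.393, 0.001], [0.393, -0.919, -0.0], [0.001, 0.001, -1.0]]
wrist_force: [0.6, -0.1, -1.3]
width: 0.0157
```

>>> {"api": "play_rows", "payload": {
  "motion": "0 0 0.001 0 0 0 0; 0 0 0.002 0 0 0 0; 0 0 0.002 0 0 0 0; 0 0 0.002 0 0 0 0; 0 0 0.002 0 0 0 53; 0 0 0.002 0 0 0 53; 0 0 0.002 0 0 0 53; 0 0 0.002 0 0 0 53"
}}

```text
time: 13.8
eef_pos: [0.5223, -0.2483, 0.049]
tool_rot: [[0.919, 0.393, -0.0], [0.393, -0.919, 0.0], [-0.0, -0.0, -1.0]]
wrist_force: [-0.6, -0.1, -0.3]
width: 0.0371
```

>>> {"api": "play_rows", "payload": {
  "motion": "0 0 -0.008 0 0 0 53; 0 0 -0.03 0 0 0 53; 0 0 -0.065 0 0 0 53; 0 0 -0.10 0 0 0 53; 0 0 -0.13 0 0 0 53; 0.004 -0.010 -0.145 0 0 -0.03 53; 0.015 -0.037 -0.150 0 0 -0.06 53; 0.028 -0.070 -0.150 0 0 -0.1 53"
}}

```text
time: 14.47
eef_pos: [0.5211, -0.1736, 0.2014]
tool_rot: [[0.876, 0.482, 0.003], [0.482, -0.876, -0.002], [0.002, 0.003, -1.0]]
wrist_force: [0.6, 0.9, -1.0]
width: 0.0505
```

```bash
python3 - <<'E'
from h import *
rel(.484,.2083,.2,34.7)
E
```

```text
t 14.47 pos [ 0.5211 -0.1736  0.2014] yaw 28.82 w 0.0505 -> shift [ 0.1516 -0.3524  0.0006] turn -0.103
```

>>> {"api": "play_rows", "payload": {
  "motion": "0.014 -0.033 0 0 0 -0.03 53; 0.028 -0.066 0 0 0 -0.06 53; 0.043 -0.100 0 0 0 -0.1 53; 0.057 -0.133 0 0 0 -0.103 53; 0.072 -0.167 0 0 0 -0.103 53; 0.086 -0.200 0 0 0 -0.103 53; 0.101 -0.234 0 0 0 -0.103 53; 0.115 -0.267 0 0 0 -0.103 53"
}}

```text
time: 15.13
eef_pos: [0.4918, 0.1182, 0.1998]
tool_rot: [[0.821, 0.57, 0.001], [0.57, -0.821, 0.0], [0.001, 0.0, -1.0]]
wrist_force: [0.7, 0.4, 0.1]
width: 0.0502
```

```bash
python3 - <<'E'
from h import *
rel(.484,.2083,.2,34.7)
E
```

```text
t 15.13 pos [0.4918 0.1182 0.1998] yaw 34.78 w 0.0502 -> shift [ 0.045  -0.0785 -0.0001] turn 0.001
```

>>> {"api": "play_rows", "payload": {
  "motion": "0.018 -0.031 0 0 0 0 53; 0.031 -0.055 0 0 0 0 53; 0.040 -0.070 0 0 0 0 53; 0.044 -0.077 0 0 0 0 53; 0.045 -0.0785 0 0 0 0 53; 0.045 -0.0785 0 0 0 0 53; 0.045 -0.0785 0 0 0 0 53"
}}

```text
time: 15.72
eef_pos: [0.4847, 0.2056, 0.1992]
tool_rot: [[0.822, 0.57, -0.0], [0.57, -0.822, -0.0], [-0.0, 0.0, -1.0]]
wrist_force: [0.3, -0.3, -0.2]
width: 0.0507
```

```bash
python3 - <<'E'
from h import *
p=caps(.513,-.226,.14)
s,p,d,P=wrist("w5"); hs=P[...,2]
m=(hs>.073)&(hs<.09)&(np.hypot(P[...,0]-.49,P[...,1]-.19)<.1)
k,lab,st,c=cv2.connectedComponentsWithStats(m.astype(np.uint8))
for i in range(1,k):
    if st[i,4]>3: print("w",P[lab==i].mean(0).round(4),st[i,4])
rel(.484,.2083,.047,34.7)
E
```

```text
cap [ 0.5433 -0.2937  0.0797] stand xy 0.0739 0.0013 56 [ 56 105 118]
cap [ 0.5246 -0.2494  0.0804] stand xy 0.0259 0.0016 51 [ 36  45 112]
15.7667 [0.4848 0.2055 0.1993]
w [0.4836 0.2085 0.0791] 144
w [0.5072 0.1674 0.079 ] 138
t 15.82 pos [0.4848 0.2055 0.1992] yaw 34.70 w 0.0503 -> shift [ 0.001  -0.0028  0.1522] turn 0.000
```

Yellow and red are both in place. Next is green.

>>> {"api": "play_rows", "payload": {
  "motion": "0.001 -0.002 0.012 0 0 0 53; 0.001 -0.003 0.04 0 0 0 53; 0.001 -0.003 0.075 0 0 0 53; 0.001 -0.003 0.11 0 0 0 53; 0.001 -0.003 0.135 0 0 0 53; 0.001 -0.003 0.147 0 0 0 53; 0.001 -0.003 0.152 0 0 0 53; 0.001 -0.003 0.152 0 0 0 53"
}}

```text
time: 16.48
eef_pos: [0.4836, 0.2088, 0.0463]
tool_rot: [[0.822, 0.57, -0.002], [0.57, -0.822, -0.0], [-0.002, -0.001, -1.0]]
wrist_force: [-0.4, 0.8, -0.4]
width: 0.05
```

>>> {"api": "play_rows", "payload": {
  "motion": "0 0 0 0 0 0 53; 0 0 0 0 0 0 0; 0 0 0 0 0 0 0; 0 0 0 0 0 0 0; 0 0 0 0 0 0 0; 0 0 0 0 0 0 0; 0 0 0 0 0 0 0"
}}

```text
time: 17.07
eef_pos: [0.4837, 0.2096, 0.0473]
tool_rot: [[0.821, 0.57, 0.0], [0.57, -0.821, 0.0], [0.0, 0.0, -1.0]]
wrist_force: [0.3, -0.1, 1.3]
width: 0.0161
```

>>> {"api": "play_rows", "payload": {
  "motion": "0 0 -0.01 0 0 0 0; 0 0 -0.035 0 0 0 0; 0 0 -0.070 0 0 0 0; 0 0 -0.105 0 0 0 0; -0.004 0.009 -0.135 0 0 0.02 0; -0.013 0.03 -0.155 0 0 0.05 0; -0.026 0.059 -0.16 0 0 0.09 0; -0.04 0.092 -0.16 0 0 0.12 0"
}}

```text
time: 17.73
eef_pos: [0.5036, 0.111, 0.2099]
tool_rot: [[0.884, 0.468, 0.004], [0.468, -0.884, 0.001], [0.004, 0.001, -1.0]]
wrist_force: [1.0, 0.1, -0.3]
width: 0.0157
```

```bash
python3 - <<'E'
from h import *
rel(.5033,-.2035,.205,23.15)
E
```

```text
t 17.73 pos [0.5036 0.111  0.2099] yaw 27.91 w 0.0157 -> shift [-0.1475  0.2777  0.0047] turn 0.083
```

>>> {"api": "play_rows", "payload": {
  "motion": "-0.018 0.034 0 0 0 0.02 0; -0.036 0.068 0 0 0 0.04 0; -0.054 0.102 0 0 0 0.06 0; -0.072 0.136 0 0 0 0.083 0; -0.090 0.170 0 0 0 0.083 0; -0.108 0.203 0 0 0 0.083 0; -0.122 0.230 0 0 0 0.083 0; -0.133 0.250 0 0 0 0.083 0"
}}

```text
time: 18.4
eef_pos: [0.5024, -0.1745, 0.2078]
tool_rot: [[0.92, 0.392, 0.0], [0.392, -0.92, -0.0], [0.0, 0.0, -1.0]]
wrist_force: [0.9, 0.7, 0.3]
width: 0.0156
```

```bash
python3 - <<'E'
from h import *
rel(.5033,-.2035,.085,23.15)
E
```

```text
t 18.40 pos [ 0.5024 -0.1745  0.2078] yaw 23.07 w 0.0156 -> shift [-0.0105  0.027   0.1229] turn -0.001
```

>>> {"api": "play_rows", "payload": {
  "motion": "-0.006 0.015 0 0 0 0 0; -0.009 0.023 0 0 0 0 0; -0.010 0.027 0 0 0 0 0; -0.010 0.027 0.010 0 0 0 0; -0.010 0.027 0.025 0 0 0 0; -0.010 0.027 0.045 0 0 0 0; -0.010 0.027 0.063 0 0 0 0; -0.010 0.027 0.075 0 0 0 0"
}}

```text
time: 19.07
eef_pos: [0.5035, -0.1991, 0.1301]
tool_rot: [[0.919, 0.394, -0.002], [0.394, -0.919, 0.001], [-0.001, -0.002, -1.0]]
wrist_force: [0.1, -0.8, -0.3]
width: 0.0156
```

```bash
python3 - <<'E'
from h import *
rel(.5033,-.2035,.0505,23.15)
E
```

```text
t 19.07 pos [ 0.5035 -0.1991  0.1301] yaw 23.22 w 0.0156 -> shift [-0.0019  0.0041  0.0796] turn 0.001
```

>>> {"api": "play_rows", "payload": {
  "motion": "0 0.001 0.015 0 0 0 0; -0.001 0.003 0.032 0 0 0 0; -0.0015 0.004 0.048 0 0 0 0; -0.0015 0.004 0.060 0 0 0 0; -0.0015 0.004 0.069 0 0 0 0; -0.0015 0.004 0.075 0 0 0 0; -0.0015 0.004 0.079 0 0 0 0; -0.0015 0.004 0.081 0 0 0 0"
}}

```text
time: 19.73
eef_pos: [0.5044, -0.2046, 0.0508]
tool_rot: [[0.919, 0.394, -0.0], [0.394, -0.919, 0.0], [-0.0, -0.0, -1.0]]
wrist_force: [0.0, -0.4, -0.3]
width: 0.0156
```

>>> {"api": "play_rows", "payload": {
  "motion": "0 0 0 0 0 0 0; 0 0 0 0 0 0 0; 0 0 0 0 0 0 0"
}}

```text
time: 19.98
eef_pos: [0.5046, -0.2051, 0.0516]
tool_rot: [[0.92, 0.393, 0.001], [0.393, -0.92, -0.0], [0.001, 0.001, -1.0]]
wrist_force: [-0.1, -0.4, -0.3]
width: 0.0152
```

>>> {"api": "play_rows", "payload": {
  "motion": "0 0 0.001 0 0 0 0; 0 0 0.002 0 0 0 0; 0 0 0.002 0 0 0 0; 0 0 0.002 0 0 0 0; 0 0 0.002 0 0 0 53; 0 0 0.002 0 0 0 53; 0 0 0.002 0 0 0 53; 0 0 0.002 0 0 0 53"
}}

```text
time: 20.65
eef_pos: [0.5043, -0.205, 0.049]
tool_rot: [[0.92, 0.393, -0.0], [0.393, -0.92, 0.0], [-0.0, -0.0, -1.0]]
wrist_force: [-0.7, 0.2, -0.6]
width: 0.0364
```

>>> {"api": "play_rows", "payload": {
  "motion": "0 0 -0.008 0 0 0 53; 0 0 -0.03 0 0 0 53; 0 0 -0.065 0 0 0 53; 0 0 -0.10 0 0 0 53; 0 0 -0.13 0 0 0 53; 0.006 -0.010 -0.145 0 0 -0.03 53; 0.022 -0.037 -0.150 0 0 -0.06 53; 0.040 -0.065 -0.150 0 0 -0.1 53"
}}

```text
time: 21.32
eef_pos: [0.5159, -0.1296, 0.2015]
tool_rot: [[0.876, 0.482, 0.003], [0.482, -0.876, -0.001], [0.002, 0.003, -1.0]]
wrist_force: [0.1, 0.2, -0.3]
width: 0.0506
```

```bash
python3 - <<'E'
from h import *
rel(.5073,.1672,.2,34.7)
E
```

```text
t 21.32 pos [ 0.5159 -0.1296  0.2015] yaw 28.82 w 0.0506 -> shift [ 0.1356 -0.2642  0.0011] turn -0.103
```

>>> {"api": "play_rows", "payload": {
  "motion": "0.017 -0.033 0 0 0 -0.03 53; 0.034 -0.066 0 0 0 -0.06 53; 0.051 -0.100 0 0 0 -0.1 53; 0.068 -0.133 0 0 0 -0.103 53; 0.085 -0.167 0 0 0 -0.103 53; 0.102 -0.199 0 0 0 -0.103 53; 0.116 -0.226 0 0 0 -0.103 53; 0.126 -0.245 0 0 0 -0.103 53"
}}

```text
time: 21.98
eef_pos: [0.507, 0.1484, 0.1998]
tool_rot: [[0.821, 0.572, 0.0], [0.572, -0.821, 0.0], [0.001, -0.0, -1.0]]
wrist_force: [0.1, 0.6, -0.4]
width: 0.0507
```

```bash
python3 - <<'E'
from h import *
rel(.5073,.1672,.2,34.7)
E
```

```text
t 21.98 pos [0.507  0.1484 0.1998] yaw 34.86 w 0.0507 -> shift [ 0.011  -0.0153 -0.0002] turn 0.003
```

>>> {"api": "play_rows", "payload": {
  "motion": "0.007 -0.010 0 0 0 0.003 53; 0.010 -0.014 0 0 0 0.003 53; 0.011 -0.0155 0 0 0 0.003 53; 0.011 -0.0155 0 0 0 0.003 53; 0.011 -0.0155 0 0 0 0.003 53"
}}

```text
time: 22.4
eef_pos: [0.5078, 0.1641, 0.1993]
tool_rot: [[0.823, 0.567, 0.0], [0.567, -0.823, -0.0], [0.0, 0.0, -1.0]]
wrist_force: [-0.1, 0.7, -0.3]
width: 0.0504
```

```bash
python3 - <<'E'
from h import *
p=caps(.513,-.226,.14)
s,p,d,P=wrist("w6"); hs=P[...,2]
m=(hs>.073)&(hs<.09)&(np.hypot(P[...,0]-.49,P[...,1]-.17)<.1)
k,lab,st,c=cv2.connectedComponentsWithStats(m.astype(np.uint8))
for i in range(1,k):
    if st[i,4]>3: print("w",P[lab==i].mean(0).round(4),st[i,4])
rel(.5073,.1672,.047,34.7)
E
```

```text
cap [ 0.5435 -0.2935  0.0801] stand xy 0.0739 0.0015 56 [ 60 112 125]
cap [ 0.5245 -0.2495  0.08  ] stand xy 0.0259 0.0015 51 [ 40  50 119]
cap [ 0.5071 -0.2066  0.0805] stand xy -0.0203 0.0022 51 [65 91 67]
22.45 [0.5079 0.1641 0.1993]
w [0.5071 0.1669 0.079 ] 145
t 22.50 pos [0.5079 0.164  0.1992] yaw 34.54 w 0.0505 -> shift [ 0.0013 -0.003   0.1522] turn -0.003
```

>>> {"api": "play_rows", "payload": {
  "motion": "0.001 -0.002 0.012 0 0 0 53; 0.001 -0.003 0.04 0 0 0 53; 0.001 -0.003 0.075 0 0 0 53; 0.001 -0.003 0.11 0 0 0 53; 0.001 -0.003 0.135 0 0 0 53; 0.001 -0.003 0.147 0 0 0 53; 0.001 -0.003 0.152 0 0 0 53; 0.001 -0.003 0.152 0 0 0 53"
}}

```text
time: 23.17
eef_pos: [0.5067, 0.1673, 0.0463]
tool_rot: [[0.824, 0.567, -0.002], [0.567, -0.824, -0.0], [-0.002, -0.001, -1.0]]
wrist_force: [-0.2, -0.0, 1.3]
width: 0.0507
```

>>> {"api": "play_rows", "payload": {
  "motion": "0 0 0 0 0 0 53; 0 0 0 0 0 0 0; 0 0 0 0 0 0 0; 0 0 0 0 0 0 0; 0 0 0 0 0 0 0; 0 0 0 0 0 0 0; 0 0 0 0 0 0 0"
}}

```text
time: 23.75
eef_pos: [0.507, 0.168, 0.0473]
tool_rot: [[0.823, 0.568, 0.0], [0.568, -0.823, 0.0], [0.0, 0.0, -1.0]]
wrist_force: [0.4, 0.9, -0.7]
width: 0.0158
```

>>> {"api": "play_rows", "payload": {
  "motion": "0 0 -0.01 0 0 0 0; 0 0 -0.035 0 0 0 0; 0 0 -0.070 0 0 0 0; 0 0 -0.105 0 0 0 0; -0.004 0.009 -0.135 0 0 0.02 0; -0.015 0.03 -0.155 0 0 0.05 0; -0.031 0.057 -0.16 0 0 0.09 0; -0.048 0.088 -0.16 0 0 0.12 0"
}}

```text
time: 24.42
eef_pos: [0.5176, 0.0679, 0.2099]
tool_rot: [[0.885, 0.465, 0.004], [0.465, -0.885, 0.0], [0.004, 0.002, -1.0]]
wrist_force: [1.6, 0.2, -0.5]
width: 0.0154
```

```bash
python3 - <<'E'
from h import *
rel(.4840,-.1583,.205,23.15)
E
```

```text
t 24.42 pos [0.5176 0.0679 0.2099] yaw 27.73 w 0.0154 -> shift [-0.1351  0.1846  0.0047] turn 0.080
```

>>> {"api": "play_rows", "payload": {
  "motion": "-0.022 0.030 0 0 0 0.02 0; -0.044 0.060 0 0 0 0.04 0; -0.066 0.090 0 0 0 0.06 0; -0.088 0.120 0 0 0 0.08 0; -0.107 0.146 0 0 0 0.08 0; -0.121 0.165 0 0 0 0.08 0; -0.131 0.178 0 0 0 0.08 0; -0.135 0.184 0 0 0 0.08 0"
}}

```text
time: 25.08
eef_pos: [0.483, -0.1594, 0.2077]
tool_rot: [[0.92, 0.391, 0.0], [0.391, -0.92, -0.0], [0.0, 0.0, -1.0]]
wrist_force: [0.3, -0.4, -0.3]
width: 0.0155
```

>>> {"api": "play_rows", "payload": {
  "motion": "0 0 0 0 0 0 0; 0 0 0 0 0 0 0"
}}

```text
time: 25.25
eef_pos: [0.4835, -0.157, 0.2074]
tool_rot: [[0.92, 0.393, 0.0], [0.393, -0.92, 0.0], [0.0, -0.0, -1.0]]
wrist_force: [0.3, 0.7, -0.9]
width: 0.0157
```

```bash
python3 - <<'E'
from h import *
rel(.4840,-.1583,.13,23.15)
E
```

```text
t 25.25 pos [ 0.4835 -0.157   0.2074] yaw 23.12 w 0.0157 -> shift [-0.      0.0014  0.0774] turn -0.000
```

>>> {"api": "play_rows", "payload": {
  "motion": "0 0.001 0.010 0 0 0 0; 0 0.001 0.030 0 0 0 0; 0 0.001 0.055 0 0 0 0; 0 0.001 0.080 0 0 0 0; 0 0.001 0.100 0 0 0 0; 0 0.001 0.115 0 0 0 0; 0 0.001 0.122 0 0 0 0; 0 0.001 0.125 0 0 0 0"
}}

```text
time: 25.92
eef_pos: [0.4836, -0.1573, 0.0808]
tool_rot: [[0.919, 0.394, -0.002], [0.394, -0.919, 0.001], [-0.001, -0.002, -1.0]]
wrist_force: [-0.4, -0.1, -0.7]
width: 0.0158
```

>>> {"api": "play_rows", "payload": {
  "motion": "0 0 0.006 0 0 0 0; 0 0 0.013 0 0 0 0; 0 0 0.020 0 0 0 0; 0 0 0.025 0 0 0 0; 0 0 0.028 0 0 0 0; 0 0 0.030 0 0 0 0; 0 0 0.031 0 0 0 0; 0 0 0.031 0 0 0 0"
}}

```text
time: 26.58
eef_pos: [0.4839, -0.1584, 0.0511]
tool_rot: [[0.92, 0.393, 0.0], [0.393, -0.92, 0.0], [0.0, -0.0, -1.0]]
wrist_force: [-0.1, 0.6, -1.1]
width: 0.0152
```

>>> {"api": "play_rows", "payload": {
  "motion": "0 0 0.001 0 0 0 0; 0 0 0.002 0 0 0 0; 0 0 0.002 0 0 0 0; 0 0 0.002 0 0 0 0; 0 0 0.002 0 0 0 53; 0 0 0.002 0 0 0 53; 0 0 0.002 0 0 0 53; 0 0 0.002 0 0 0 53"
}}

```text
time: 27.25
eef_pos: [0.4839, -0.1584, 0.0491]
tool_rot: [[0.919, 0.393, -0.0], [0.393, -0.919, 0.0], [0.0, -0.0, -1.0]]
wrist_force: [0.7, 1.2, -0.2]
width: 0.0371
```

>>> {"api": "play_rows", "payload": {
  "motion": "0 0 -0.008 0 0 0 53; 0 0 -0.03 0 0 0 53; 0 0 -0.065 0 0 0 53; 0 0 -0.10 0 0 0 53; 0 0 -0.13 0 0 0 53; 0.006 -0.010 -0.145 0 0 0 53; 0.018 -0.037 -0.150 0 0 0 53; 0.030 -0.070 -0.150 0 0 0 53"
}}

```text
time: 27.92
eef_pos: [0.4847, -0.0826, 0.2014]
tool_rot: [[0.92, 0.391, 0.004], [0.391, -0.92, -0.001], [0.003, 0.003, -1.0]]
wrist_force: [1.4, -0.0, -0.2]
width: 0.0506
```

>>> {"api": "play_rows", "payload": {
  "motion": "0.012 -0.033 0 0 0 0 53; 0.024 -0.066 0 0 0 0 53; 0.036 -0.100 0 0 0 0 53; 0.048 -0.133 0 0 0 0 53; 0.060 -0.165 0 0 0 0 53; 0.070 -0.190 0 0 0 0 53; 0.070 -0.200 0 0 0 0 53; 0.070 -0.200 0 0 0 0 53"
}}

```text
time: 28.58
eef_pos: [0.4689, 0.1307, 0.1995]
tool_rot: [[0.918, 0.396, -0.0], [0.396, -0.918, 0.0], [0.0, -0.0, -1.0]]
wrist_force: [0.4, -0.1, -0.1]
width: 0.0505
```

```bash
python3 - <<'E'
from h import *
from plant import *
p=caps(.513,-.226,.14)
q,_=read_camera("side"); cv2.imwrite("pics/s7.png",cv2.resize(q[90:210,250:380],None,fx=4,fy=4)); cv2.imwrite("pics/t7.png",p)
rel(.5,.0)
E
```

```text
cap [ 0.5433 -0.2938  0.08  ] stand xy 0.0741 0.0012 54 [ 60 110 123]
cap [ 0.5245 -0.2494  0.0804] stand xy 0.0259 0.0014 51 [ 40  50 118]
cap [ 0.5069 -0.2069  0.0806] stand xy -0.0202 0.0019 48 [64 90 66]
cap [ 0.4866 -0.1605  0.0801] stand xy -0.0708 0.0015 52 [103  48  55]
t 28.68 pos [0.4696 0.1287 0.1994] yaw 23.19 w 0.0503 -> shift [-0.0227  0.1303  0.    ] turn 0.000
```

View pics/s7.png

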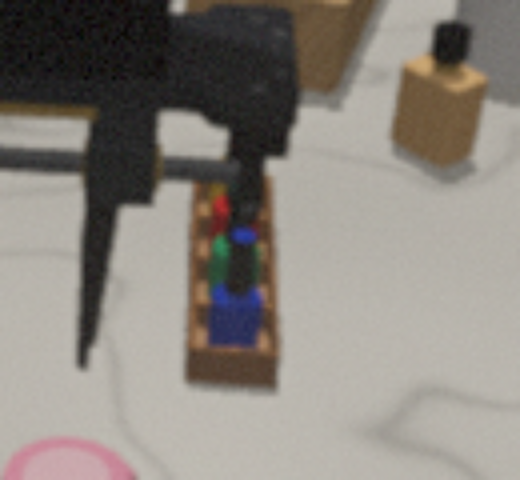

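View pics/t7.png

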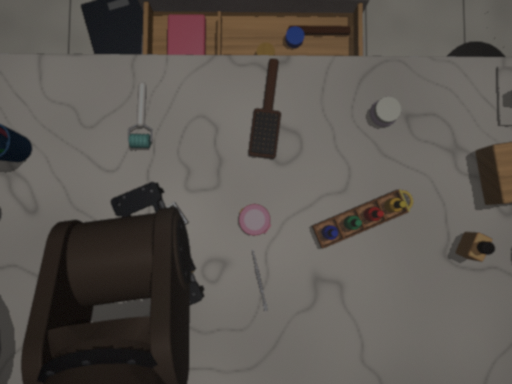

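All four bottles are upright in the stand. From the ring at (404,198) they run yellow (396,204), red (373,214), green (352,223), blue (330,233). The compact (255,219), cuticle pusher (259,280), hairbrush and face roller haven't moved, and the gripper is clear. I'll hand it in.

```bash
python3 -c "
from plant import *
print(sense()['qd'].round(2)); print(sign_off())"
```

```text
[-1.47  0.11 -0.12  0.   -0.04 -0.08]
the job is handed in; nothing more can be done
None
```

I moved all four bottles, one at a time, from the tray to the stand. From the brass ring the order is yellow, red, green, blue, the same as it was from the pink tab. I handed the job in at about 28.7 s of the 93 s limit.

- **Position:** in the last top camera reading, the caps were within about 4 mm of their compartment centres along the row and 2 mm across it. That is inside the 10 mm limit; green is furthest off, at about 4 mm.
- **Height and upright:** all the caps read 80 mm above the counter, which fits bottles on the stand's floors once the depth reading's 1–2 mm low bias is allowed for. They look upright in the top view. I didn't measure their tilt, and the gripper hid part of the stand in the side view.
- **Other items:** the hairbrush, face roller, compact and cuticle pusher look unmoved in the final top picture; I compared by eye.
- **Gripper:** it was open and over the tray area, about 0.2 m up and clear of the bottles. The base joint was still settling at about 1.5 degrees/s when I handed in.

No checks failed. The camera estimates of the stand's centre disagreed, by about 2 mm between the wrist and top cameras and about 5 mm between the wrist and side cameras. I went mainly by the wrist camera.

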